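# Clear the cup, draw the curing light from its dock and hold it over the teeth

## Robot

A 6-joint arm with a two-finger parallel gripper is mounted at the origin on a cart in front of the work surface, level with it; the furniture and walls round the work are solid. World frame = base frame: x ahead of the robot, y to its left, z up, the work surface at z = 0. Lengths are in mm, angles in rad, forces in N, time in s.
With the tool pointing down it reaches from about 150 to 775 mm from the base axis. Payload 6.1 kg.
Tool frame: the origin (TCP) lies at the centre of the arm's flange, where the gripper is bolted on; the fingertips stand 173 mm ahead of it and the grasp point (between the pads) lies 155 mm ahead of it; z points along the fingers, y is the line along which they close (so a half turn about z gives the same grasp; the last joint's range is limited). The gripper opens to 85 mm and grips with 20 to 120 N. Pads are 22 mm wide; open, the fingers measure 114 mm over their backs; the gripper's body (76 mm by 85 mm) begins 54 mm behind the grasp point. The pads swing forward as they close: fully open they stand 13 mm farther back than shut.
Start: joints at [1.134, 0.126, -0.04, 1.405, 0, 1.571], TCP at [222.089, 475.695, 404.695] pointing down, gripper open.
Joint ranges: [-2.72, 2.72], [-0.95, 1.95], [-1.27, 1.35], [-1.78, 2.02], [-1.46, 1.47], [-3.14, 3.14]. Speed limits (rad/s): [2.39, 2.39, 3.01, 3.14, 3.14, 3.14].

## Interface

Orientations are given as a rotation vector (axis times angle).
In Python, from station import manip, optics, job gives the robot as it stands.
- The arm moves only by the shell command python3 -m creep 'ROWS' [FORCE]. ROWS is JSON, a list of rows, each a list of 3 entries, a list of its own where there are three numbers: the finger opening in cm, from 0 to 8.54, then the shift along the tool's x, y, z in cm, then the turn, a rotation vector about the tool's x, y, z in rad. A call has 1 to 20 rows; each row is the pose to reach, as a shift and turn from the pose commanded when the call began, along the tool's axes at that moment; what a row does not reach only later rows make up. A row lasts 1/12 s, in which the tool goes at most 41.7 mm and 7.16 degrees, less where a joint would pass 70% of its speed; a pose out of reach is approached as far as the arm can. A call with a gripper value outside its range is refused whole. The fingers move at their own pace and stop on an object; FORCE is the grip in N (left out, the last holds). Time passes only in rows, so rows that repeat a pose let the fingers close. It gives the time, the measured TCP pose, the force, the opening and the grip force at its end, in the units of the state.
- manip.state(): the state, without advancing time (a new reading comes with each control period).
- optics.capture(name): name is "side" or "top"; returns a dict with "frame" (384x512x3 uint8, red, green, blue), "depth" (384x512 float32, mm along the optical axis (not along the pixel's ray), 0 where there is no reading), "fovy" (degrees; the focal length in pixels is half the picture's height over the tangent of half this angle, whatever the lens; pixels are square), "cx", "cy" (the principal point, pixels), "origin" and "rotation" of the camera in the world. Camera axes: x right, y up, looking along -z (the intrinsics and any distortion apply to the point x, -y, -z); pixel columns grow to the right and rows downward; lengths in mm; the calibration is good to about 2 mm. A picture is of the moment at which its call begins.
- job.finish_job(): hands the job in; it is judged then, once.
Trained networks look in a picture, given as the dict that the camera call returned (one of the last four; its "shot" number tells which), for a name from the list of things; names that differ only in an ending like _2 or _b are one class to them, and where a whole thing is asked for, a point or a joint stands for the part that bears it (a point fixed in the world has none). Each returns a list of dicts, best first, with "p" (0 to 1); they miss things now and then, are a little off and sometimes report something else, mostly with a low value. They report only what shows in the picture. A call takes as long as a camera call.
- optics.recognise(target, picture): "rect" ([left, top, width, height] in pixels, round what is visible of it).
- optics.cut_out(target, picture): "region" (384x512 bool, what is visible of it) and "rect" ([left, top, width, height] in pixels, round what is visible of it).
The state is a dict: "time": time; "q": joint angles; "dq": joint speeds; "joint_efforts": joint torques, N m; "tool_pos": TCP position; "eef_rot": TCP orientation; "force": force on the tool from outside, world axes, zero at the start; "moment": the same for the moment, N m; "width": finger opening in mm; "grasp_force": force on a finger pad.
Only numpy, scipy, OpenCV 4.12 (cv2) and the standard library are available. Lean on these libraries where they do the work, as an engineer would, in place of code of your own. Each camera call takes 0.05 s, during which the arm holds its last target. There are 200 camera calls.

## Task

We are about to cure the filling on the practice teeth. First clear the blue mixing cup that stands right in front of the pink tooth block out of the way by nesting it fully home, upright, inside its twin; then draw the curing light out of its charging dock, turn it from its leaning stand to about level (the tip may dip a little), button side up, and keep it raised in the gripper with its black tip about a centimetre above the middle of the row of teeth. Finish while holding it there, with the light touching nothing but the gripper; do not touch the teeth with the light, and leave the tooth block, the two little dappen dishes, the dropper bottle and the foil box where they are.

Things in the scene. Friction and masses are not known exactly. Their poses are not given: they have to be found in the camera images.
- cup_a: blue plastic mixing cup about 85 mm in front of the tooth block. Round, tapered: 70 mm tall, outer diameter 36 mm at the foot, 57 mm at the rim, wall 2 mm, inner floor 26 mm above the foot, 30 g. Origin: centre of its underside, z up. Nested home, its foot rests on the twin's inner floor: it sits 26 mm higher and its top 26 mm stand out. Play 8 mm all round at the twin's rim, 2 mm when home.
- cup_b: the twin of cup_a, same shape and size, standing free on the desk to the right. Origin: centre of its underside, z up.
- dock: charging dock of the curing light, fixed: grey foot 108 x 78 x 20 mm, white square well (31 x 31 mm inside, walls 5 mm). Origin: under the foot, on the desk. In its own frame the well's axis lies in the x-z plane and leans 30 degrees from vertical toward +x (roughly away from the robot; the yaw varies). On the +x side a tongue 18 mm wide goes on up to 96 mm from the well's floor; the light leans on it.
- dock_seat (a point): centre of the floor of the dock's well, 32 mm above the desk.
- dock_mouth (a point): centre of the mouth of the dock's well, 46 mm up the leaning axis from dock_seat. The light is drawn out along the line from dock_seat to dock_mouth; its tail must come 46 mm up this line to be free.
- curing_light: white cordless curing light, 228 mm long, 150 g. White body 27 mm wide (own x, -13 to 13), 27 mm thick (own z, 0 to 27), from the tail at y = +114 to y = -51 mm; along -y follow a thin black guide, an orange disc (24 mm, at y = -72) and the tip. Origin: on the underside, midway along the length. +z: side of the blue button. Centre of mass y = +29, z = +14 mm. Lower 46 mm stand in the well.
- light_tail (a point): centre of the flat tail end of the light, own frame (0, 114, 14) mm. At the start the light stands tail down, leaning as the dock's well does, tip up, button side toward the robot and up, its own x level (= dock's +y). Grasp it across its width (own x) some 90 to 110 mm from the tail: only the 18 mm tongue is behind it there.
- light_tip (a point): centre of the light window at the end of the bent black tip, in the light's own frame at (0, -112, 6) mm. The tip is bent toward the light's -z side. Held level, the light's own x and y are horizontal and +z is up.
- jaw_block: practice tooth block standing loose on the desk: pink gum, 22 (x) x 58 (y) mm, with six white teeth in a row along its own y; 29 mm tall, 65 g. Origin: centre of its underside.
- teeth_mid (a point): middle of the row of teeth, at the height of the tops of the teeth (29 mm above the desk).
- dappen_1: bystander: whitish glass dappen dish, 32 mm across, 25 mm tall. Origin: centre of its underside.
- dappen_2: bystander: amber dappen dish, 32 mm across, 25 mm tall. Origin: centre of its underside.
- bond_bottle: bystander: dark dropper bottle with a white cap, 21 mm across, 58 mm tall. Origin: centre of its underside.
- foil_box: bystander: small white box, 34 x 56 x 18 mm. Origin: centre of its underside.

How it is judged (in metres and radians):
On the way, in this order (a step that is already met when the one before it is completed fails the run):
1. the cup from in front of the teeth is nested upright in its twin and let go, with the curing light still in its dock (horizontal distance between cup_a and cup_b below 0.006 m and z of cup_a in the frame of cup_b between 0.02 and 0.031 m and angle between each of cup_a, cup_b's own z axis and vertical below 0.12 rad and height (world z) of cup_b below 0.006 m and contact force between the fingers and cup_a below 0.2 N and distance of curing_light from where it was at the start of the episode below 0.015 m), for 0.3 s.
2. the curing light is gripped and drawn right out of the dock (contact force between the fingers and curing_light above 1 N and z of light_tail in the frame of dock_mouth above 0.005 m and contact force between curing_light and dock below 0.1 N), for 0.1 s.
At the end, for the whole second after the job is handed in: Cup let go, upright in its twin (6 mm, 20-31 mm up). The robot alone holds the light still: tip within 18 mm of the row's middle, 3-30 mm above the teeth, at most 15 deg tip-up or 40 deg tip-down, button up within 45 deg, tail 20 mm off the desk. Tooth block upright, moved under 20 mm (horizontal distance between cup_a and cup_b below 0.006 m and z of cup_a in the frame of cup_b between 0.02 and 0.031 m and angle between each of cup_a, cup_b's own z axis and vertical below 0.12 rad and height (world z) of cup_b below 0.006 m and contact force between the fingers and cup_a below 0.2 N and horizontal distance between light_tip and teeth_mid below 0.018 m and z of light_tip in the frame of teeth_mid between 0.003 and 0.03 m and angle between curing_light's own y axis and vertical between 0.87 and 1.83 rad and angle between curing_light's own z axis and vertical below 0.8 rad and contact force between the fingers and curing_light above 1 N and height (world z) of light_tail above 0.02 m and linear speed of curing_light below 0.03 m/s and contact force between curing_light and dock below 0.1 N and contact force between curing_light and jaw_block below 0.1 N and contact force between curing_light and cup_a below 0.1 N and contact force between curing_light and cup_b below 0.1 N and contact force between curing_light and dappen_1 below 0.1 N and contact force between curing_light and dappen_2 below 0.1 N and contact force between curing_light and bond_bottle below 0.1 N and contact force between curing_light and foil_box below 0.1 N and angle between jaw_block's own z axis and vertical below 0.1 rad and distance of jaw_block from where it was at the start of the episode below 0.02 m); the arm keeps its last pose, push and grip.
It fails at once if the light presses on the teeth (contact force between curing_light and jaw_block above 1 N).
It fails at once if the tooth block is shoved aside by more than 20 mm (distance of jaw_block from where it was at the start of the episode above 0.02 m).
It fails at once if a bystander (dappen dish, dropper bottle, foil box) is moved by more than 20 mm (distance of any of dappen_1, dappen_2, bond_bottle, foil_box from where it was at the start of the episode above 0.02 m).
It also fails if it takes over 48 s, if anything falls off the work surface, if the arm or the gripper's body presses on something with over 40 N, if the wrist force passes 120 N, or if a joint passes its speed limit or range.

## Working session

There is one attempt and no reset: what is moved stays moved. The work goes in short steps, Python scripts to look and compute and a shell command to move; the robot and the scene stay as the last step left them, time stands still between calls to the robot, and variables do not carry over. Pictures are saved under pics/ and viewed, at most 10 in all, crops included, and the job is handed in when it is done.

```bash
mkdir -p pics; ls
cat > h.py <<'E'
import numpy as np, cv2
from scipy.spatial.transform import Rotation as R
from station import manip, optics, job
def cloud(c):
    """world points for each pixel (no distortion assumed), NaN where no depth"""
    H,W=c["depth"].shape; f=H/2/np.tan(np.radians(c["fovy"])/2)
    v,u=np.mgrid[0:H,0:W]; d=c["depth"].astype(float)
    P=np.stack([(u-c["cx"])/f*d,-(v-c["cy"])/f*d,-d],-1)
    W_=P@np.array(c["rotation"]).T+np.array(c["origin"]); W_[d<=0]=np.nan
    return W_
def save(c,n): cv2.imwrite("pics/"+n+".png",cv2.cvtColor(c["frame"],cv2.COLOR_RGB2BGR))
E
python3 - <<'E'
from h import *
for n in ("side","top"):
    c=optics.capture(n); save(c,n+"0"); print({k:(v if not hasattr(v,'shape') or v.size<20 else v.shape) for k,v in c.items()})
    P=cloud(c); np.save(n+"P.npy",P)
    for t in ["cup_a","dock","curing_light","jaw_block","dappen_1","bond_bottle","foil_box"]:
        for r in optics.cut_out(t,c)[:3]:
            m=r["region"]; Q=P[m]; Q=Q[~np.isnan(Q[:,0])]
            if len(Q): print(n,t,round(r["p"],2),r["rect"],np.percentile(Q,[3,50,97],axis=0).round(0).tolist())
print(manip.state())
E
```

```text
pics
{'frame': (384, 512, 3), 'depth': (384, 512), 'fovy': 54.794848988195994, 'cx': 257.8149076115514, 'cy': 185.09654848768278, 'origin': array([ 300.84158382, -683.65144352,  771.51766351]), 'rotation': array([ 0.86253701, -0.14831778, -0.32407993]), 'shot': 1}Traceback (most recent call last):
  File "<stdin>", line 4, in <module>
  File "h.py", line 9, in cloud
    W_=P@np.array(c["rotation"]).T+np.array(c["origin"]); W_[d<=0]=np.nan
       ~~~~~~~~~~~~~~~~~~~~~~~~~~~^~~~~~~~~~~~~~~~~~~~~~
ValueError: operands could not be broadcast together with shapes (384,512) (3,)
```

```bash
sed -i 's/P@np.array(c\["rotation"\]).T/P@R.from_rotvec(c["rotation"]).as_matrix().T/' h.py
python3 - <<'E'
from h import *
for n in ("side","top"):
    c=optics.capture(n); save(c,n+"0"); print({k:(v if not hasattr(v,'shape') or v.size<20 else v.shape) for k,v in c.items()})
    P=cloud(c); np.save(n+"P.npy",P); np.save(n+"F.npy",c["frame"])
    for t in ["cup_a","dock","curing_light","jaw_block","dappen_1","bond_bottle","foil_box"]:
        for r in optics.cut_out(t,c)[:3]:
            m=r["region"]; Q=P[m]; Q=Q[~np.isnan(Q[:,0])]
            if len(Q): print(n,t,round(r["p"],2),np.round(r["rect"]).tolist(),np.percentile(Q,[3,50,97],axis=0).round(0).tolist())
print(manip.state())
E
```

```text
{'frame': (384, 512, 3), 'depth': (384, 512), 'fovy': 54.794848988195994, 'cx': 257.8149076115514, 'cy': 185.09654848768278, 'origin': array([ 300.84158382, -683.65144352,  771.51766351]), 'rotation': array([ 0.86253701, -0.14831778, -0.32407993]), 'shot': 2}
side cup_a 0.79 [234.0, 299.0, 28.0, 34.0] [[397.0, -302.0, 15.0], [422.0, -266.0, 47.0], [445.0, -250.0, 71.0]]
side cup_a 0.64 [234.0, 228.0, 25.0, 28.0] [[459.0, -99.0, 14.0], [483.0, -65.0, 50.0], [507.0, -46.0, 71.0]]
side dock 0.8 [184.0, 158.0, 40.0, 40.0] [[394.0, 189.0, 2.0], [436.0, 209.0, 23.0], [498.0, 264.0, 85.0]]
side dock 0.48 [266.0, 226.0, 13.0, 18.0] [[554.0, -74.0, 7.0], [563.0, -57.0, 19.0], [575.0, -25.0, 30.0]]
side curing_light 0.67 [198.0, 117.0, 28.0, 54.0] [[438.0, 216.0, 77.0], [475.0, 227.0, 139.0], [524.0, 242.0, 218.0]]
side jaw_block 0.6 [261.0, 224.0, 21.0, 23.0] [[553.0, -74.0, 2.0], [562.0, -52.0, 19.0], [576.0, -22.0, 30.0]]
side dappen_1 0.53 [309.0, 280.0, 16.0, 13.0] [[587.0, -254.0, 2.0], [601.0, -241.0, 17.0], [614.0, -227.0, 27.0]]
side dappen_1 0.49 [288.0, 225.0, 13.0, 16.0] [[607.0, -
[... 1775 characters left out ...]
 23.0]]
{'time': 0.85, 'q': array([ 1.13400354e+00,  1.25749483e-01, -3.96126721e-02,  1.40543571e+00,
       -1.85215622e-05,  1.57079519e+00]), 'dq': array([-1.06995770e-03,  3.59849854e-04, -1.40182117e-03, -2.89028019e-04,
        3.15521615e-04,  9.13782390e-06]), 'joint_efforts': array([ 2.44896537e-04, -4.35674107e+01,  3.53082919e+01,  1.08259799e-03,
        1.15831258e-04,  6.41680501e-06]), 'tool_pos': array([222.07814146, 475.67077971, 404.71523888]), 'eef_rot': array([ 6.80665653e-01,  3.06695079e+00, -8.66224342e-06]), 'force': array([ 0.6964383 ,  0.18935722, -1.1054924 ]), 'moment': array([ 0.01317567,  0.02371794, -0.02591153]), 'grasp_force': 0.0, 'width': 85.4447680891917}
```

View pics/side0.png

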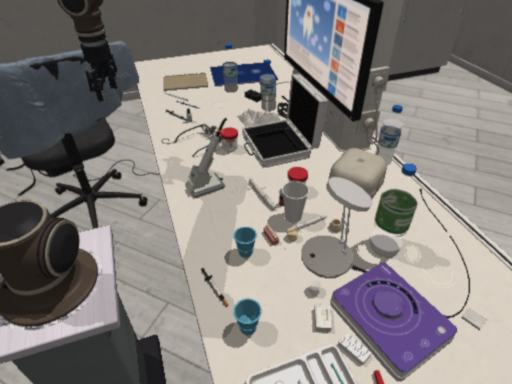

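View pics/top0.png

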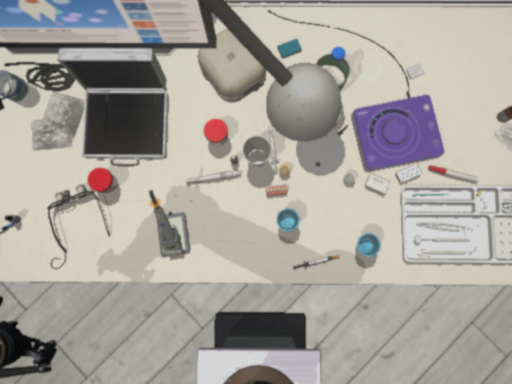

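Run:
```python
from h import *
from scipy.optimize import least_squares
for n in ("side","top"):
    P=np.load(n+"P.npy")
    for nm,c0 in (("a",(482,-72)),("b",(420,-276))):
        d=np.hypot(P[...,0]-c0[0],P[...,1]-c0[1])
        Q=P[(d<42)&(P[...,2]>64)&(P[...,2]<80)]
        s=least_squares(lambda p:np.hypot(Q[:,0]-p[0],Q[:,1]-p[1])-27.8,c0,loss="soft_l1").x
        print(n,nm,len(Q),s.round(1),np.percentile(Q[:,2],[5,50,95]).round(1))
    # jaw top
    Q=P[(abs(P[...,0]-565)<35)&(abs(P[...,1]+46)<45)&(P[...,2]>22)&(P[...,2]<36)]
    r=cv2.minAreaRect(Q[:,:2].astype(np.float32)); print(n,"jaw",len(Q),r,np.percentile(Q[:,2],[50,95]))
    # light
    Q=P[(abs(P[...,0]-480)<75)&(abs(P[...,1]-232)<55)&(P[...,2]>95)&(P[...,2]<175)]
    m=Q.mean(0);u,s,v=np.linalg.svd(Q-m,full_matrices=False);print(n,"light",len(Q),m.round(1),(v[0]*np.sign(v[0][2])).round(3),s)
    for z in range(30,260,20):
        q=P[(abs(P[...,0]-480)<85)&(abs(P[...,1]-232)<55)&(abs(P[...,2]-z)<10)]
        if len(q):print(z,len(q),np.percentile(q,[5,50,95],axis=0)[:,:2].round(0).tolist())
    # height map coarse
    g={}
    for x in range(300,760,40):
        row=[]
        for y in range(400,-400,-40):
            q=P[(abs(P[...,0]-x)<=20)&(abs(P[...,1]-y)<=20)][:,2] 
            row.append(int(q.max()) if len(q) else -1)
        print(x,row)
# foot of dock
```

```text
side a 118 [482.7 -73.1] [64.5 69.4 72.1]
side b 186 [ 420.9 -276.8] [64.8 69.6 71.9]
side jaw 57 ((564.45068359375, -47.13323974609375), (14.133920669555664, 54.500308990478516), 5.245031356811523) [27.08110682 29.79164921]
side light 255 [472.3 226.9 133.3] [0.494 0.103 0.863] [429.40798793 126.20694796  66.16157389]
30 197 [[397.0, 200.0], [439.0, 209.0], [483.0, 240.0]]
50 145 [[400.0, 203.0], [423.0, 210.0], [465.0, 236.0]]
70 149 [[412.0, 206.0], [430.0, 217.0], [458.0, 243.0]]
90 88 [[422.0, 215.0], [447.0, 222.0], [473.0, 233.0]]
110 71 [[445.0, 218.0], [458.0, 223.0], [478.0, 233.0]]
130 62 [[457.0, 221.0], [468.0, 225.0], [483.0, 233.0]]
150 58 [[468.0, 224.0], [480.0, 227.0], [494.0, 236.0]]
170 59 [[482.0, 225.0], [493.0, 232.0], [504.0, 239.0]]
190 39 [[500.0, 229.0], [507.0, 236.0], [517.0, 244.0]]
210 26 [[511.0, 235.0], [518.0, 238.0], [526.0, 242.0]]
230 14 [[522.0, 237.0], [528.0, 241.0], [534.0, 245.0]]
300 [-1, 0, 3, 0, 0, 0, 1, 1, 1, 1, 0, 1, 1, 1, 1, 0, 0, 0, 1, -1]
340 [4, 2, 3, 4, 3, 3, 3, 5, 3, 3, 3, 4, 11, 5, 6, 4, 4, 3, 4, 3]
380 [2, 2, 3, 4, 48, 42, 4, 4, 
[... 1931 characters left out ...]
 8, 7, 9, 9, 7, 9, 9, 9, 10, 76, 78, 75, 24]
460 [28, 9, 7, 24, 163, 116, 8, 7, 7, 7, 8, 76, 75, 7, 10, 7, 71, 74, 8, 23]
500 [33, 10, 8, 11, 221, 25, 8, 7, 7, 9, 7, 837, 834, 70, 7, 8, 10, 8, 9, 23]
540 [78, 7, 8, 8, 230, 10, 7, 8, 6, 8, 877, 875, 852, 8, 7, 7, 6, 8, 20, 24]
580 [77, 8, 9, 11, 8, 23, 21, 22, 21, 911, 905, 877, 850, 8, 9, 7, 32, 24, 26, 23]
620 [77, 20, 20, 7, 7, 7, 20, 24, 60, 915, 903, 106, 30, 26, 27, 26, 31, 52, 53, 51]
660 [41, 43, 41, 42, 41, 8, 8, 9, 62, 110, 109, 111, 23, 27, 29, 29, 23, 54, 53, 54]
700 [39, 19, 18, 41, 41, 9, 72, 75, 74, 111, 112, 19, 18, 25, 205, 207, 27, 54, 64, 64]
740 [35, 16, 18, 40, 39, 7, 73, 76, 74, 7, 8, 19, -1, -1, -1, 197, 53, 53, 64, 63]
```

```bash
cat >> h.py <<'E'
def go(pos,tz,ty,s=None):
    """print shift cm / turn for TCP target pos, tool z and y axes given in world"""
    s=s or manip.state(); tz=np.array(tz,float); tz/=np.linalg.norm(tz)
    ty=np.array(ty,float); ty-=tz*(ty@tz); ty/=np.linalg.norm(ty)
    T=R.from_matrix(np.stack([np.cross(ty,tz),ty,tz],1)); R0=R.from_rotvec(s["eef_rot"])
    sh=R0.inv().apply(np.array(pos)-s["tool_pos"])/10; t=(R0.inv()*T).as_rotvec()
    print("t",s["time"],"shift",sh.round(2).tolist(),"turn",t.round(3).tolist(),"rows",round(max(np.linalg.norm(sh)/4.17,np.degrees(np.linalg.norm(t))/7.16),1),"q",s["q"].round(2))
E
python3 -m creep '[[8.54,[0,0,0],[0,0,-0.12]],[8.54,[0,0,0],[0,0,-0.12]]]'
python3 -c "
from h import *
go((482,-72.5,330),(0,0,-1),(0,1,0))"
```

```text
time: 1.02
tool_pos: [222.1, 475.7, 404.7]
eef_rot: [-0.491, -3.103, -0.0]
force: [0.6, -0.5, 0.5]
width: 85.4
grasp_force: 0.0
t 1.0167 shift [-41.64, -44.12, 7.47] turn [0.0, -0.0, -0.314] rows 14.7 q [ 1.13  0.13 -0.04  1.41  0.    1.45]
```

```bash
python3 -m creep '[[8.54,[-41.64,-44.12,7.47],[0,0,-0.314]],[8.54,[-41.64,-44.12,7.47],[0,0,-0.314]],[8.54,[-41.64,-44.12,7.47],[0,0,-0.314]],[8.54,[-41.64,-44.12,7.47],[0,0,-0.314]],[8.54,[-41.64,-44.12,7.47],[0,0,-0.314]],[8.54,[-41.64,-44.12,7.47],[0,0,-0.314]],[8.54,[-41.64,-44.12,7.47],[0,0,-0.314]],[8.54,[-41.64,-44.12,7.47],[0,0,-0.314]],[8.54,[-41.64,-44.12,7.47],[0,0,-0.314]],[8.54,[-41.64,-44.12,7.47],[0,0,-0.314]],[8.54,[-41.64,-44.12,7.47],[0,0,-0.314]],[8.54,[-41.64,-44.12,7.47],[0,0,-0.314]],[8.54,[-41.64,-44.12,7.47],[0,0,-0.314]],[8.54,[-41.64,-44.12,7.47],[0,0,-0.314]],[8.54,[-41.64,-44.12,7.47],[0,0,-0.314]],[8.54,[-41.64,-44.12,7.47],[0,0,-0.314]],[8.54,[-41.64,-44.12,7.47],[0,0,-0.314]],[8.54,[-41.64,-44.12,7.47],[0,0,-0.314]],[8.54,[-41.64,-44.12,7.47],[0,0,-0.314]],[8.54,[-41.64,-44.12,7.47],[0,0,-0.314]]]' 30
python3 -c "
from h import *
go((482,-72.5,214),(0,0,-1),(0,1,0))"
```

```text
time: 2.68
tool_pos: [480.0, -72.2, 330.4]
eef_rot: [0.003, 3.141, 0.0]
force: [0.8, 0.9, -0.6]
width: 85.6
grasp_force: 0.0
t 2.6833 shift [-0.19, -0.03, 11.64] turn [0.0, 0.001, -0.002] rows 2.8 q [-0.15  0.06 -0.27  1.24  0.   -0.15]
```

```bash
python3 -m creep '[[8.54,[0,0,3],[0,0,0]],[8.54,[0,0,6],[0,0,0]],[8.54,[0,0,9],[0,0,0]],[8.54,[0,0,11.6],[0,0,0]],[8.54,[0,0,11.6],[0,0,0]],[8.54,[0,0,11.6],[0,0,0]],[6,[0,0,11.6],[0,0,0]],[5,[0,0,11.6],[0,0,0]],[5,[0,0,11.6],[0,0,0]],[5,[0,0,11.6],[0,0,0]],[5,[0,0,11.6],[0,0,0]],[5,[0,0,11.6],[0,0,0]],[5,[0,0,11.6],[0,0,0]],[5,[0,0,11.6],[0,0,0]]]' 25
python3 -c "
from h import *
c=optics.capture('side');cv2.imwrite('pics/g1.png',cv2.resize(cv2.cvtColor(c['frame'][150:340,160:360],cv2.COLOR_RGB2BGR),None,fx=3,fy=3))
go((420.2,-276,370),(0,0,-1),(0,1,0))"
```

```text
time: 3.85
tool_pos: [481.4, -73.3, 216.5]
eef_rot: [0.004, 3.137, 0.0]
force: [-0.6, 1.2, 5.3]
width: 54.5
grasp_force: 25.4
t 3.9 shift [5.99, -20.29, -15.38] turn [0.0, 0.005, -0.003] rows 6.3 q [-0.15  0.12 -0.46  0.98  0.   -0.15]
```

View pics/g1.png

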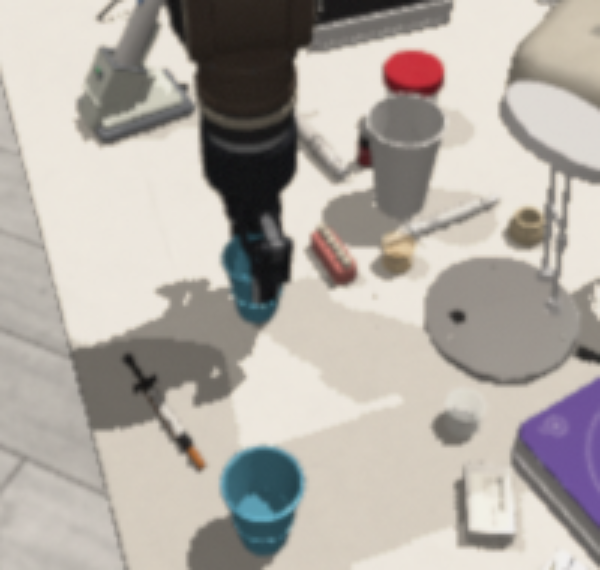

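```bash
python3 -m creep '[[5,[0,0,-3],[0,0,0]],[5,[0,0,-6],[0,0,0]],[5,[0,0,-9],[0,0,0]],[5,[1,-3,-11],[0,0,0]],[5,[2,-6,-11],[0,0,0]],[5,[3,-9.5,-11],[0,0,0]],[5,[4,-13,-11],[0,0,0]],[5,[5,-16.5,-11],[0,0,0]],[5,[5.8,-19,-11],[0,0,0]],[5,[6.1,-20.3,-11],[0,0,0]],[5,[6.1,-20.3,-11],[0,0,0]],[5,[6.1,-20.3,-11],[0,0,0]],[5,[6.1,-20.3,-11],[0,0,0]]]' 25
cat > cups.py <<'E'
from h import *
from scipy.optimize import least_squares
for n in ("side","top"):
    c=optics.capture(n); save(c,"cups_%s_%d"%(n,c["shot"])); P=cloud(c); F=c["frame"].astype(int)
    blue=(F[...,2]>F[...,0]+30)&(F[...,1]>F[...,0]+15)
    Q=P[blue&(np.hypot(P[...,0]-420,P[...,1]+276)<80)&(P[...,2]>5)]
    for z in range(0,240,10):
        q=Q[abs(Q[:,2]-z-5)<5]
        if len(q)>5: print(n,z,len(q),np.percentile(q,[3,97],axis=0)[:,:2].round(0).tolist())
s=manip.state(); print(s["tool_pos"],s["width"],s["grasp_force"]); go((420.2,-276,240),(0,0,-1),(0,1,0))
E
python3 cups.py
```

```text
time: 4.98
tool_pos: [418.9, -275.7, 324.6]
eef_rot: [0.004, 3.141, -0.0]
force: [-0.4, -1.1, -0.3]
width: 54.5
grasp_force: 26.7
side 10 15 [[408.0, -296.0], [427.0, -290.0]]
side 20 151 [[407.0, -296.0], [439.0, -256.0]]
side 30 100 [[403.0, -299.0], [442.0, -254.0]]
side 40 99 [[401.0, -300.0], [444.0, -253.0]]
side 50 84 [[398.0, -302.0], [445.0, -253.0]]
side 60 88 [[397.0, -304.0], [447.0, -253.0]]
side 70 42 [[399.0, -305.0], [449.0, -253.0]]
side 110 32 [[403.0, -294.0], [433.0, -283.0]]
side 120 30 [[403.0, -295.0], [428.0, -284.0]]
side 130 52 [[403.0, -295.0], [418.0, -255.0]]
side 140 38 [[400.0, -295.0], [415.0, -254.0]]
side 150 37 [[398.0, -297.0], [412.0, -254.0]]
side 160 46 [[398.0, -304.0], [423.0, -251.0]]
side 170 62 [[395.0, -301.0], [448.0, -251.0]]
side 200 6 [[405.0, -312.0], [407.0, -303.0]]
side 220 6 [[401.0, -309.0], [431.0, -297.0]]
top 20 15 [[402.0, -283.0], [407.0, -266.0]]
top 30 8 [[399.0, -279.0], [406.0, -264.0]]
top 60 13 [[398.0, -278.0], [449.0, -253.0]]
top 70 11 [[412.0, -277.0], [446.0, -254.0]]
top 170 11 [[437.0, -268.0], [446.0, -253.0]]
top 180 7 [[437.0, -270.0], [445.0, -254.0]]
[ 419.05563527 -275.25183973  324.40385107] 54.770755083867684 26.708494510967284
t 5.0833 shift [-0.11, -0.07, 8.44] turn [-0.0, 0.001, -0.001] rows 2.0 q [-0.58  0.09 -0.25  1.22  0.   -0.58]
```

```bash
python3 -m creep '[[5,[-0.1,0,2],[0,0,0]],[5,[-0.1,0,4],[0,0,0]],[5,[-0.1,0,5],[0,0,0]],[5,[-0.1,0,6],[0,0,0]],[5,[-0.1,0,7],[0,0,0]],[5,[-0.1,0,7.6],[0,0,0]],[5,[-0.1,0,8.0],[0,0,0]],[5,[-0.1,0,8.0],[0,0,0]],[5,[-0.1,0,8.0],[0,0,0]]]' 25
python3 cups.py
```

```text
time: 5.83
tool_pos: [419.9, -276.2, 244.3]
eef_rot: [0.004, 3.141, -0.0]
force: [0.4, 0.0, -0.2]
width: 54.7
grasp_force: 26.7
side 10 21 [[404.0, -296.0], [428.0, -288.0]]
side 20 17 [[404.0, -298.0], [431.0, -289.0]]
side 30 34 [[402.0, -299.0], [435.0, -287.0]]
side 40 31 [[400.0, -301.0], [432.0, -286.0]]
side 50 69 [[398.0, -301.0], [424.0, -257.0]]
side 60 40 [[397.0, -300.0], [413.0, -255.0]]
side 70 43 [[397.0, -301.0], [411.0, -255.0]]
side 80 38 [[397.0, -314.0], [415.0, -254.0]]
side 90 58 [[394.0, -300.0], [450.0, -252.0]]
side 120 6 [[406.0, -314.0], [408.0, -304.0]]
side 140 6 [[402.0, -310.0], [406.0, -297.0]]
top 90 10 [[438.0, -267.0], [445.0, -255.0]]
[ 419.9592623  -276.28923977  244.60189329] 54.773707272832524 26.708867631386966
t 5.9333 shift [-0.02, 0.03, 0.46] turn [-0.001, 0.001, -0.003] rows 0.1 q [-0.58  0.13 -0.39  1.05  0.   -0.58]
```

Going in without contact, ~2 mm from home. Lower a touch, release, rise.

```bash
python3 -m creep '[[5,[0,0,0.15],[0,0,0]],[5,[0,0,0.15],[0,0,0]],[8.5,[0,0,0.15],[0,0,0]],[8.5,[0,0,0.15],[0,0,0]],[8.5,[0,0,0.15],[0,0,0]],[8.5,[0,0,0.15],[0,0,0]],[8.5,[0,0,0.15],[0,0,0]],[8.5,[0,0,0.15],[0,0,0]],[8.5,[0,0,-2],[0,0,0]],[8.5,[0,0,-5],[0,0,0]],[8.5,[0,0,-9],[0,0,0]],[8.5,[0,0,-13],[0,0,0]],[8.5,[0,0,-13],[0,0,0]]]' 25
python3 cups.py
python3 - <<'E'
from h import *
# dock axis geometry from first clouds (empty-hand view): yaw from light/tongue + foot rect
for n in ("side","top"):
    P=np.load(n+"P.npy")
    Q=P[(abs(P[...,0]-450)<90)&(abs(P[...,1]-228)<70)&(P[...,2]>13)&(P[...,2]<26)]
    print(n,"foot",len(Q),cv2.minAreaRect(Q[:,:2].astype(np.float32)))
    for a in np.arange(0,20,2):   # slice across light width at mid-height
        pass
    pts=[]
    for z in range(100,235,10):
        q=P[(abs(P[...,0]-480)<75)&(abs(P[...,1]-232)<45)&(abs(P[...,2]-z)<5)]
        if len(q)>3: pts.append([q[:,0].mean(),(q[:,1].min()+q[:,1].max())/2,z,q[:,1].min(),q[:,1].max()])
    pts=np.array(pts); print(pts.round(0).tolist()); print(np.polyfit(pts[:,2],pts[:,0],1),np.polyfit(pts[:,2],pts[:,1],1))
E
```

```text
time: 7.02
tool_pos: [420.7, -276.7, 381.9]
eef_rot: [0.004, 3.132, -0.01]
force: [1.7, 0.4, 0.8]
width: 85.0
grasp_force: 0.0
side 10 15 [[406.0, -296.0], [427.0, -289.0]]
side 20 22 [[403.0, -298.0], [430.0, -288.0]]
side 30 30 [[403.0, -299.0], [435.0, -289.0]]
side 40 37 [[400.0, -301.0], [432.0, -287.0]]
side 50 191 [[402.0, -301.0], [441.0, -255.0]]
side 60 143 [[398.0, -304.0], [444.0, -253.0]]
side 70 145 [[399.0, -303.0], [444.0, -252.0]]
side 80 121 [[398.0, -302.0], [446.0, -251.0]]
side 90 190 [[394.0, -304.0], [448.0, -249.0]]
top 50 42 [[401.0, -286.0], [411.0, -263.0]]
top 60 12 [[399.0, -291.0], [405.0, -258.0]]
top 70 8 [[397.0, -292.0], [438.0, -253.0]]
top 80 14 [[396.0, -294.0], [404.0, -266.0]]
top 90 49 [[391.0, -298.0], [447.0, -251.0]]
top 100 8 [[391.0, -279.0], [437.0, -251.0]]
[ 420.16988699 -276.35514031  376.02834799] 84.99643495530367 0.0
t 7.1167 shift [0.05, 0.07, 13.6] turn [-0.002, 0.004, -0.003] rows 3.3 q [-0.58  0.08 -0.15  1.33 -0.   -0.58]
side foot 301 ((446.65814208984375, 226.07545471191406), (116.55738830566406, 75.5676040649414), 9.61182498
[... 576 characters left out ...]
450212e+02]
top foot 467 ((445.4393615722656, 229.55015563964844), (117.654296875, 76.33160400390625), 8.035207748413086)
[[447.0, 230.0, 100.0, 218.0, 242.0], [450.0, 231.0, 110.0, 220.0, 242.0], [457.0, 232.0, 120.0, 220.0, 244.0], [463.0, 233.0, 130.0, 220.0, 246.0], [468.0, 233.0, 140.0, 222.0, 244.0], [475.0, 234.0, 150.0, 224.0, 245.0], [480.0, 235.0, 160.0, 225.0, 245.0], [488.0, 237.0, 170.0, 228.0, 246.0], [495.0, 237.0, 180.0, 228.0, 245.0], [510.0, 240.0, 190.0, 227.0, 253.0], [504.0, 238.0, 200.0, 227.0, 249.0], [514.0, 242.0, 210.0, 236.0, 247.0], [523.0, 243.0, 220.0, 238.0, 247.0], [529.0, 243.0, 230.0, 240.0, 246.0]]
[  0.64878292 379.05712251] [1.01069894e-01 2.19518071e+02]
```

Run:
```python
from h import *
go((260.8,200,254.7),(.809,.128,-.574),(-.156,.988,0))
```

```text
t 7.1167 shift [16.11, 47.62, 11.97] turn [-0.079, -0.954, -0.146] rows 12.4 q [-0.58  0.08 -0.15  1.33 -0.   -0.58]
```

```bash
python3 -m creep '[[8.5,[16.1,47.6,12],[-0.079,-0.954,-0.146]],[8.5,[16.1,47.6,12],[-0.079,-0.954,-0.146]],[8.5,[16.1,47.6,12],[-0.079,-0.954,-0.146]],[8.5,[16.1,47.6,12],[-0.079,-0.954,-0.146]],[8.5,[16.1,47.6,12],[-0.079,-0.954,-0.146]],[8.5,[16.1,47.6,12],[-0.079,-0.954,-0.146]],[8.5,[16.1,47.6,12],[-0.079,-0.954,-0.146]],[8.5,[16.1,47.6,12],[-0.079,-0.954,-0.146]],[8.5,[16.1,47.6,12],[-0.079,-0.954,-0.146]],[8.5,[16.1,47.6,12],[-0.079,-0.954,-0.146]],[8.5,[16.1,47.6,12],[-0.079,-0.954,-0.146]],[8.5,[16.1,47.6,12],[-0.079,-0.954,-0.146]],[8.5,[16.1,47.6,12],[-0.079,-0.954,-0.146]],[8.5,[16.1,47.6,12],[-0.079,-0.954,-0.146]],[8.5,[16.1,47.6,12],[-0.079,-0.954,-0.146]],[8.5,[16.1,47.6,12],[-0.079,-0.954,-0.146]],[8.5,[16.1,47.6,12],[-0.079,-0.954,-0.146]],[8.5,[16.1,47.6,12],[-0.079,-0.954,-0.146]],[8.5,[16.1,47.6,12],[-0.079,-0.954,-0.146]]]' 60
python3 - <<'E'
from h import *
go((260.8,200,254.7),(.809,.128,-.574),(-.156,.988,0))
go((333.6,211.7,203),(.809,.128,-.574),(-.156,.988,0))
c=optics.capture("side"); P=cloud(c); F=c["frame"]
Q=P[(np.hypot(P[...,0]-420,P[...,1]+276)<40)&(P[...,2]>86)&(P[...,2]<110)]
from scipy.optimize import least_squares
s=least_squares(lambda p:np.hypot(Q[:,0]-p[0],Q[:,1]-p[1])-27.6,(420,-276),loss="soft_l1").x
print("nest",s,np.percentile(Q[:,2],[50,90,97]))
cv2.imwrite('pics/pre.png',cv2.resize(cv2.cvtColor(F[60:250,120:320],cv2.COLOR_RGB2BGR),None,fx=3,fy=3))
E
```

```text
time: 8.7
tool_pos: [260.7, 199.0, 253.9]
eef_rot: [-0.166, 2.18, 0.09]
force: [-0.9, -0.8, 0.7]
width: 84.9
grasp_force: 0.0
t 8.7 shift [-0.08, 0.09, -0.02] turn [-0.001, -0.003, -0.004] rows 0.0 q [ 0.85 -0.58 -1.12  0.2  -0.55  0.45]
t 8.7 shift [-0.1, 0.12, 8.98] turn [-0.001, -0.003, -0.004] rows 2.2 q [ 0.85 -0.58 -1.12  0.2  -0.55  0.45]
nest [ 420.87894792 -277.21805153] [95.07388395 97.54000603 98.18406691]
```

View pics/pre.png

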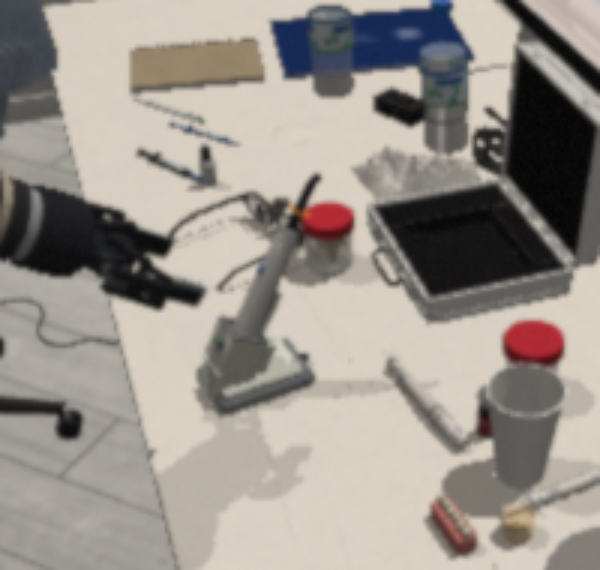

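```bash
python3 -m creep '[[8.5,[0,0.1,2.5],[0,0,0]],[8.5,[0,0.1,5],[0,0,0]],[8.5,[0,0.1,7.5],[0,0,0]],[8.5,[0,0.1,9],[0,0,0]],[8.5,[0,0.1,9],[0,0,0]],[5,[0,0.1,9],[0,0,0]],[4,[0,0.1,9],[0,0,0]],[3.5,[0,0.1,9],[0,0,0]],[3.2,[0,0.1,9],[0,0,0]],[2.9,[0,0.1,9],[0,0,0]],[2,[0,0.1,9],[0,0,0]],[2,[0,0.1,9],[0,0,0]],[2,[0,0.1,9],[0,0,0]],[2,[0,0.1,9],[0,0,0]],[2,[0,0.1,9],[0,0,0]],[2,[0,0.1,9],[0,0,0]],[2,[0,0.1,9],[0,0,0]]]' 60
python3 - <<'E'
from h import *
s=manip.state(); print(s["tool_pos"],s["force"],s["q"].round(2))
d=np.array([.494,.078,.866])
R0=R.from_rotvec(s["eef_rot"]); print("axis in tool (per cm)",R0.inv().apply(d).round(3), "tz",R0.apply([0,0,1]))
c=optics.capture("side"); F=c["frame"]
cv2.imwrite('pics/grip.png',cv2.resize(cv2.cvtColor(F[90:210,150:270],cv2.COLOR_RGB2BGR),None,fx=4.5,fy=4.5))
E
```

```text
time: 10.17
tool_pos: [332.1, 213.0, 202.9]
eef_rot: [-0.17, 2.178, 0.092]
force: [-12.2, -4.3, 9.7]
width: 25.9
grasp_force: 57.7
[332.13009328 213.02647214 202.94690908] [-12.24834796  -4.31078839   9.67690136] [ 0.7  -0.33 -1.16 -0.14 -0.44  0.34]
axis in tool (per cm) [-0.996  0.002 -0.089] tz [ 0.80784462  0.12974473 -0.57493771]
```

View pics/grip.png

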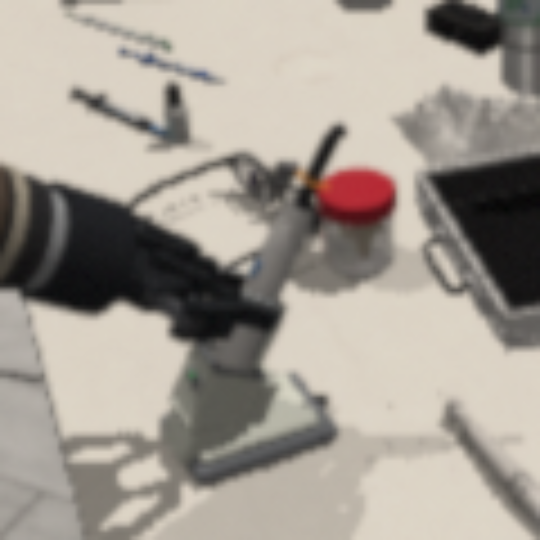

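```bash
python3 -m creep '[[2,[-0.5,0,-0.04],[0,0,0]],[2,[-1,0,-0.09],[0,0,0]],[2,[-1.5,0,-0.13],[0,0,0]],[2,[-2,0,-0.18],[0,0,0]],[2,[-2.5,0,-0.22],[0,0,0]],[2,[-3,0,-0.27],[0,0,0]],[2,[-3.5,0,-0.31],[0,0,0]],[2,[-4,0,-0.36],[0,0,0]],[2,[-4.5,0,-0.4],[0,0,0]],[2,[-5,0,-0.45],[0,0,0]],[2,[-6,0,-0.55],[0,0,0]],[2,[-7,0,-0.65],[0,0,0]],[2,[-8,0,-0.75],[0,0,0]],[2,[-8,0,-0.75],[0,0,0]],[2,[-8,0,-0.75],[0,0,0]]]' 60
cat > light.py <<'E'
from h import *
s=manip.state(); R0=R.from_rotvec(s["eef_rot"]); print(s["tool_pos"].round(1),s["force"].round(1),s["q"].round(2),"tz",R0.apply([0,0,1]).round(3))
g=s["tool_pos"]+R0.apply([0,0,155]); out=[]
for n in ("side","top"):
    c=optics.capture(n); P=cloud(c); save(c,"l_%s_%d"%(n,c["shot"])); F=c["frame"].astype(int)
    for r in optics.cut_out("curing_light",c)[:2]:
        Q=P[r["region"]]; Q=Q[~np.isnan(Q[:,0])]; Q=Q[np.linalg.norm(Q-g,axis=1)<170]
        if len(Q)<20: continue
        T=R0.inv().apply(Q-g); k=np.argsort(T[:,0])
        print(n,round(r["p"],2),len(Q),"extreme -x end, tool frame rel grasp:",T[k[:8]].mean(0).round(0),"world",Q[k[:8]].mean(0).round(0),"other",T[k[-8:]].mean(0).round(0),Q[k[-8:]].mean(0).round(0))
        w=np.linalg.svd(Q-Q.mean(0),full_matrices=False)[2][0]; print("axis world",w.round(3),"tool",R0.inv().apply(w).round(3))
    o=(F[...,0]>180)&(F[...,1]<150)&(F[...,2]<80); q=P[o]; q=q[np.linalg.norm(q-g,axis=1)<130]
    if len(q): print(n,"orange",len(q),q.mean(0).round(1),"tool",R0.inv().apply(q.mean(0)-g).round(1))
E
python3 light.py
```

```text
time: 11.47
tool_pos: [373.1, 219.5, 274.1]
eef_rot: [-0.168, 2.176, 0.094]
force: [-1.8, -0.5, 3.2]
width: 25.9
grasp_force: 58.9
[373.1 219.5 274.1] [-1.8 -0.5  3.2] [ 0.64 -0.35 -0.99  0.03 -0.39  0.3 ] tz [ 0.809  0.13  -0.573]
side 0.55 475 extreme -x end, tool frame rel grasp: [-133.   -1.   -2.] world [572. 250. 296.] other [89. -7.  9.] [457. 226. 107.]
axis world [-0.505 -0.113 -0.856] tool [ 0.997 -0.037  0.067]
side 0.31 445 extreme -x end, tool frame rel grasp: [82. -8. 28.] world [476. 229. 102.] other [168. -14.   7.] [411. 213.  44.]
axis world [-0.814 -0.147  0.562] tool [ 0.014 -0.016 -1.   ]
top 0.73 461 extreme -x end, tool frame rel grasp: [-133.    0.   -5.] world [570. 251. 297.] other [62. -3.  3.] [466. 232. 133.]
axis world [-0.555 -0.089 -0.827] tool [ 1.    -0.006  0.014]
```

```bash
python3 -m creep '[[2,[-0.6,0,-0.1],[0,0,0]],[2,[-1.2,0,-0.2],[0,0,0]],[2,[-1.8,0,-0.3],[0,0,0]],[2,[-2.4,0,-0.5],[0,0,0]],[2,[-3,0,-0.7],[0,0,0]],[2,[-4,0,-1.2],[0,0,0]],[2,[-4,0,-1.2],[0,0,0]],[2,[-4,0,-1.2],[0,0,0]]]' 60
python3 - <<'E'
from h import *
s=manip.state();print(s["tool_pos"],s["force"])
a=np.radians(15); tz=np.array([-np.sin(a),0,-np.cos(a)]); ty=np.array([0,1.,0]); M=np.stack([np.cross(ty,tz),ty,tz],1)
off=M@np.array([-132,0,151]); print(M@np.array([-.996,0,-.089]))
p=np.array([564,-46,42])-off; print(p)
go(p+[0,0,100],tz,ty); go(p+[-40,110,130],tz,ty)
E
```

```text
time: 12.33
tool_pos: [385.5, 221.1, 312.4]
eef_rot: [-0.169, 2.179, 0.093]
force: [-0.4, 0.3, -1.7]
width: 25.5
grasp_force: 58.8
[385.53714719 221.14275724 312.44022563] [-0.42643614  0.28791847 -1.65655371]
[ 0.98509702  0.         -0.17181637]
[475.57946674 -46.         222.01891372]
t 12.3333 shift [-3.58, -27.79, 3.25] turn [0.061, 1.217, 0.156] rows 9.8 q [ 0.62 -0.37 -0.91  0.12 -0.37  0.28]
t 12.3333 shift [-4.72, -16.29, -0.27] turn [0.061, 1.217, 0.156] rows 9.8 q [ 0.62 -0.37 -0.91  0.12 -0.37  0.28]
```

```bash
python3 -m creep '[[2,[-0.2,-1.9,0.2],[0.004,0.08,0.01]],[2,[-0.5,-3.7,0.4],[0.008,0.16,0.021]],[2,[-0.7,-5.6,0.6],[0.012,0.245,0.031]],[2,[-0.95,-7.4,0.9],[0.016,0.325,0.042]],[2,[-1.2,-9.3,1.1],[0.02,0.406,0.052]],[2,[-1.4,-11.1,1.3],[0.024,0.487,0.062]],[2,[-1.7,-13,1.5],[0.028,0.568,0.073]],[2,[-1.9,-14.8,1.7],[0.033,0.65,0.083]],[2,[-2.15,-16.7,1.95],[0.037,0.73,0.094]],[2,[-2.4,-18.5,2.2],[0.041,0.811,0.104]],[2,[-2.6,-20.4,2.4],[0.045,0.892,0.114]],[2,[-2.85,-22.2,2.6],[0.049,0.974,0.125]],[2,[-3.1,-24.1,2.8],[0.053,1.055,0.135]],[2,[-3.35,-26,3],[0.057,1.136,0.146]],[2,[-3.58,-27.8,3.25],[0.061,1.217,0.156]],[2,[-3.58,-27.8,3.25],[0.061,1.217,0.156]],[2,[-3.58,-27.8,3.25],[0.061,1.217,0.156]],[2,[-3.58,-27.8,3.25],[0.061,1.217,0.156]]]' 60
python3 light.py; ls pics
```

```text
time: 13.83
tool_pos: [475.4, -46.0, 320.5]
eef_rot: [-0.001, -2.879, 0.001]
force: [-0.6, 0.1, -1.7]
width: 25.4
grasp_force: 59.1
[475.4 -46.  320.5] [-0.6  0.1 -1.7] [-0.09  0.18 -0.18  1.47 -0.02 -0.09] tz [-0.259 -0.001 -0.966]
side 0.91 646 extreme -x end, tool frame rel grasp: [-132.   -2.   -2.] world [563. -48. 138.] other [90. -4. 13.] [345. -50. 182.]
axis world [-0.981 -0.026  0.19 ] tool [ 0.997 -0.026  0.071]
cups_side_5.png
cups_side_7.png
cups_side_9.png
cups_top_10.png
cups_top_6.png
cups_top_8.png
g1.png
grip.png
l_side_13.png
l_side_15.png
l_top_14.png
l_top_16.png
pre.png
side0.png
top0.png
```

```bash
python3 -m creep '[[2,[-0.52,0,1.93],[0,0,0]],[2,[-1.03,0,3.86],[0,0,0]],[2,[-1.42,0,5.31],[0,0,0]],[2,[-1.81,0,6.76],[0,0,0]],[2,[-1.94,0,7.25],[0,0,0]],[2,[-1.94,0,7.25],[0,0,0]],[2,[-1.94,0,7.25],[0,0,0]]]' 60
python3 light.py
python3 - <<'E'
from h import *
c=optics.capture("side"); P=cloud(c)
Q=P[(abs(P[...,0]-565)<35)&(abs(P[...,1]+46)<45)&(P[...,2]>22)&(P[...,2]<36)]; print("jaw",len(Q),cv2.minAreaRect(Q[:,:2].astype(np.float32)))
cv2.imwrite('pics/near.png',cv2.resize(cv2.cvtColor(c["frame"][170:270,200:320],cv2.COLOR_RGB2BGR),None,fx=5,fy=5))
E
```

```text
time: 14.62
tool_pos: [475.0, -46.1, 246.8]
eef_rot: [0.0, -2.879, 0.002]
force: [0.3, -0.3, -1.5]
width: 25.6
grasp_force: 59.1
[475.  -46.1 246.8] [ 0.3 -0.3 -1.5] [-0.09  0.22 -0.3   1.31 -0.02 -0.09] tz [-0.26  -0.001 -0.966]
side 0.94 567 extreme -x end, tool frame rel grasp: [-134.   23.   22.] world [558. -23.  41.] other [90. -6. 10.] [345. -52. 111.]
axis world [-0.975 -0.045  0.216] tool [ 0.998 -0.045  0.045]
jaw 64 ((563.6887817382812, -47.24170684814453), (13.364593505859375, 53.085445404052734), 6.587009429931641)
```

View pics/near.png

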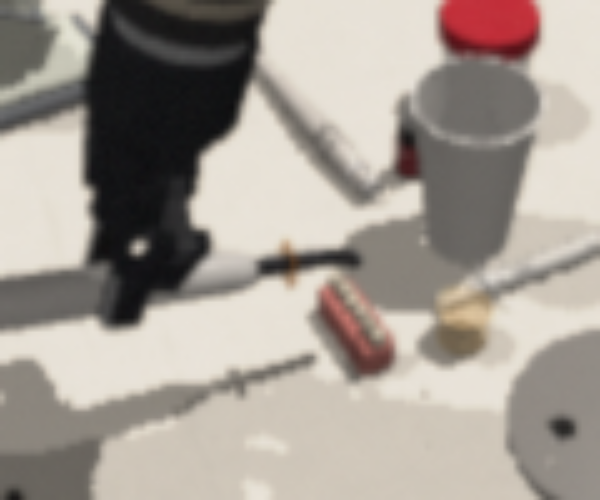

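```bash
python3 -m creep '[[2,[-0.2,0,0.7],[0,0,0]],[2,[-0.35,0,1.3],[0,0,0]],[2,[-0.47,0,1.75],[0,0,0]],[2,[-0.57,0,2.13],[0,0,0]],[2,[-0.57,0,2.13],[0,0,0]],[2,[-0.57,0,2.13],[0,0,0]],[2,[-0.57,0,2.13],[0,0,0]],[2,[-0.57,0,2.13],[0,0,0]]]' 60
python3 - <<'E'
from h import *
c=optics.capture("side"); P=cloud(c); F=c["frame"].astype(int)
m=(F.max(-1)<75)&(abs(P[...,0]-560)<40)&(abs(P[...,1]+46)<20)&(P[...,2]>32)&(P[...,2]<80)
q=P[m]; k=np.argsort(-q[:,0]); print(len(q),q[k[:6]].round(0).tolist())
cv2.imwrite('pics/fin.png',cv2.resize(cv2.cvtColor(c["frame"][170:270,200:320],cv2.COLOR_RGB2BGR),None,fx=5,fy=5))
E
```

```text
time: 15.53
tool_pos: [475.2, -46.4, 224.2]
eef_rot: [-0.001, -2.878, 0.002]
force: [-0.6, 0.5, -1.5]
width: 25.9
grasp_force: 59.1
30 [[564.0, -45.0, 43.0], [563.0, -48.0, 43.0], [562.0, -42.0, 45.0], [559.0, -48.0, 48.0], [559.0, -49.0, 45.0], [558.0, -45.0, 49.0]]
```

View pics/fin.png

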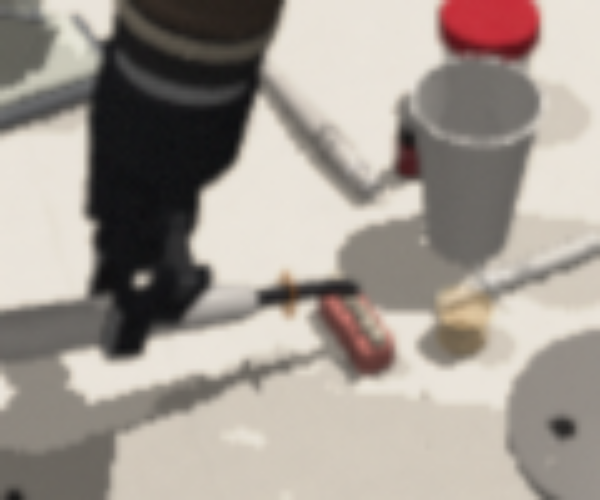

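The tip measures about (564, -46, 43), roughly 12 mm above the teeth (tip at pixel 355,288 in the crop). Nothing is touching it: the tool force shows only the light's weight. I'm handing the job in.

```bash
python3 -c "
from station import job
print(job.finish_job())"
```

```text
the job is handed in; nothing more can be done
None
```

The job is handed in (no verdict came back): the blue cup measured fully nested in its twin, and the light is held about level and still in the gripper, its tip about 12 mm above the middle of the teeth and touching nothing.

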